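# Shut the flap of the contact-tip box on the welding bench

### The arm

A 6-joint arm with a two-finger parallel gripper is mounted at the origin on the work surface. World frame = base frame: x ahead of the robot, y to its left, z up, the work surface at z = 0. Lengths are in m, angles in rad, forces in N, time in s.
With the tool pointing down it reaches from about 0.35 to 0.725 m from the base axis. Payload 4.3 kg.
Tool frame: the origin (TCP) lies on the mounting face of the last link; the fingertips stand 173 mm ahead of it and the grasp point (between the pads) lies 155 mm ahead of it; z points along the fingers, y is the line along which they close (so a half turn about z gives the same grasp; the last joint's range is limited). The gripper opens to 85 mm and grips with 20 to 120 N. Pads are 22 mm wide; open, the fingers measure 114 mm over their backs; the gripper's body (76 mm by 85 mm) begins 54 mm behind the grasp point. The pads swing forward as they close: fully open they stand 13 mm farther back than shut.
Start: joints at [-1.292, 0.377, 0.081, 1.274, 0, 1.46], TCP at [0.218, -0.532, 0.405] pointing down, gripper open.
Joint ranges: [-2.72, 2.72], [-0.84, 1.66], [-1.02, 1.22], [-1.77, 2.12], [-1.37, 1.28], [-3.14, 3.14]. Speed limits (rad/s): [2.57, 2.57, 3.14, 3.14, 3.14, 3.14].

### API

Orientations are given as a unit quaternion [w, x, y, z].
In Python, from cell import read_state, get_image, calibration, hand_in gives the robot as it stands.
- The arm moves only by the tool jog_arm, never from a script. Its argument "moves" is a list of rows, each an object of numbers: "tx", "ty", "tz": the shift along the world's x, y, z in m; "rx", "ry", "rz": the turn, a rotation vector about the world's x, y, z in rad; "grip": the finger opening in m, from 0 to 0.0854. In form: [{"tx": .., "ty": .., "tz": .., "rx": .., "ry": .., "rz": .., "grip": ..}, ...]. A call has 1 to 20 rows; each row is the pose to reach, as a shift and turn from the pose commanded when the call began; what a row does not reach only later rows make up. A row lasts 1/10 s, in which the tool goes at most 50 mm and 8.59 degrees, less where a joint would pass 70% of its speed; a pose out of reach is approached as far as the arm can. A call with a gripper value outside its range is refused whole. The fingers move at their own pace and stop on an object; "squeeze" is the grip in N (left out, the last holds). Time passes only in rows, so rows that repeat a pose let the fingers close. It gives the time, the measured TCP pose, the force, the opening and the grip force at its end, in the units of the state.
- read_state(): the state, without advancing time (a new reading comes with each control period).
- get_image(name): name is "side" or "top"; returns (picture, depth): 400x640x3 uint8, blue, green, red; 400x640 float32, m along the optical axis (not along the pixel's ray), 0 where there is no reading.
- calibration(name): a dict with "camera_matrix" (3x3 intrinsics, pixels), "R" (3x3) and "t" (3): a world point X has camera coordinates R X + t. Camera axes: x right, y down, z forward; pixel columns grow to the right and rows downward; lengths in m; the calibration is good to about 2 mm. A picture is of the moment at which its call begins. calibration takes no time and is no camera call.
- hand_in(): hands the job in; it is judged then, once.
The state is a dict: "t": time; "joints": joint angles; "qd": joint speeds; "tau": joint torques, N m; "position": TCP position; "ee_rot": TCP orientation; "force": force on the tool from outside, world axes, zero at the start; "torque": the same for the moment, N m; "grip_width": finger opening in m; "grip_force": force on a finger pad.
Only numpy, scipy, OpenCV 4.12 (cv2) and the standard library are available. Lean on these libraries where they do the work, as an engineer would, in place of code of your own. Each camera call takes 0.05 s, during which the arm holds its last target. There are 200 camera calls.

### The job

Close the aluminium flap of the blue contact-tip box by its orange grip: swing it down and shift it in or out in its slotted hinge until its tab drops into the slot behind the brass rim and the flap lies fully shut, then let go. Do not slam it, and leave the tins, tools and parts lying about where they are.

Things in the scene. Friction and masses are not known exactly. Their poses are not given: they have to be found in the camera images.
- hinge (a point): Mid-point of the flap's hinge axis on the fixed blue box, 85 mm above the table. Axes of the box: y along the hinge axis, z up; the flap runs from here to -x, the box's front, towards the robot. The box is 204 mm wide (y), 150 mm deep and 99 mm high; its front wall is 143 mm in front of this point.
- tube (a point): Mid-way between the two yellow tube arms (24 mm diameter, along y) of the fixed hose frame over the box: 155 mm in front of the hinge axis, 275 mm above it. They reach in from uprights 190 mm to either side and leave a 45 mm gap here. They bar an upright gripper from the open flap's grip: come from the front with the tool leaning back to the robot by 30 to 45 degrees, fingers pointing forward and down.
- grip (a point): Centre of the orange grip on the flap's free edge: cylinder, 22 mm diameter, 30 mm long along the hinge axis, held by a 10 mm rod at mid-length from the hinge side; its flat ends are free. It is 180 mm plus flap_panel from the hinge axis and level with it when the flap is shut. The point turns with the flap. Gripped over its flat ends it can pivot between the pads.
- flap (a joint): Angle of the flap about its hinge, rad: 0 fully shut, growing as it swings up; 0.7 to 0.85 at the start. The hinge is stiff (0.45 N m): the flap stays where it is left. With its tab standing on the brass strip and not in the slot it stays at about 0.11 (grip about 20 mm above its shut height).
- flap_panel (a joint): How far the flap is drawn out in its slotted hinge, m, along the flap away from the hinge: 0 (in) to 0.026 (out). About 4 N of friction; stays where left.
- tab (a point): Middle of the lower edge of the flap's tab: a steel plate 4 mm thick, 60 mm wide along the hinge axis, standing 16 mm below the flap, 105.5 mm plus flap_panel from the hinge axis and level with it when the flap is shut.
- strip_range (a point): Middle of the adjustment range of the brass catch strip, 118.5 mm in front of the hinge axis, at the height of its top, 13 mm above the axis. The strip: two level lands 22 mm deep with a 7 mm slot between (the front land is the rim). It is clamped up to 10 mm nearer to or farther from the hinge than this point, differently each time, not measured: find the slot by feel or sight.
- tin_a_center (a point): Centre of a tin, 44 mm diameter, 45 mm high, inside the box; leave alone.
- tin_b_center (a point): Centre of a second such tin inside the box; leave alone.
- brush: Brush with a wooden handle lying on the table to the left; leave alone.
- hammer: Hammer lying on the table to the right; leave alone.
- spray: Bottle, 60 mm diameter, 170 mm high, standing to the left; origin under its centre; leave alone.
- bracket: Welded steel angle bracket, 90 x 50 x 66 mm, to the right; leave alone.
- offcut: Tube offcut standing on end, 56 mm diameter, 50 mm high, to the left; leave alone.
- wedge: Red and steel clamp block, 100 x 50 x 40 mm, to the right; leave alone.

How it is judged:
By the outcome, as a careful person would: the job done as asked, in the order asked, and still so for the second after the job is handed in, with the robot touching nothing.
It also fails if it takes over 45 s, if anything falls off the work surface, if the arm or the gripper's body presses on something with over 40 N, if the wrist force passes 120 N, or if a joint passes its speed limit or range.

## Working session

There is one attempt and no reset: what is moved stays moved. The work goes in short steps, Python scripts to look and compute and a tool call to move; the robot and the scene stay as the last step left them, time stands still between calls to the robot, and variables do not carry over. Pictures are saved under pics/ and viewed, at most 10 in all, crops included, and the job is handed in when it is done.

Besides the shell and the picture viewer there is one more tool, called as a command line: name --argument value ..., lists and objects as JSON in quotes. jog_arm: Moves the arm, as the interface text tells. Its arguments: {"type":"object","properties":{"moves":{"type":"array","items":{"type":"object","properties":{"tx":{"type":"number"},"ty":{"type":"number"},"tz":{"type":"number"},"rx":{"type":"number"},"ry":{"type":"number"},"rz":{"type":"number"},"grip":{"type":"number"}}}},"squeeze":{"type":"number"}},"required":["moves"]}

```bash
mkdir -p pics
cat > h.py <<'E'
import numpy as np,cv2
from cell import *
def snap(n,f):
    im,d=get_image(n); cv2.imwrite(f'pics/{f}.png',im); np.save(f'pics/{f}.npy',d); return im,d
def world(n,u,v,z):
    c=calibration(n);K=np.array(c['camera_matrix']);R=np.array(c['R']);t=np.array(c['t'])
    p=z*np.linalg.inv(K)@[u,v,1]; return R.T@(p-t)
def proj(n,X):
    c=calibration(n);p=np.array(c['R'])@np.array(X)+np.array(c['t']);q=np.array(c['camera_matrix'])@p;return q[:2]/q[2]
E
python3 - <<'E'
from h import *
a,_=snap('side','s0');b,_=snap('top','t0')
print(read_state())
for n in('side','top'):
    c=calibration(n);R=np.array(c['R']);print(n,-R.T@np.array(c['t']),R[2])
E
```

```text
{'t': 0.1, 'joints': array([-1.29229170e+00,  3.77981585e-01,  7.97519440e-02,  1.27438914e+00,
       -2.11882584e-05,  1.46052848e+00]), 'qd': array([-3.27923991e-05,  1.10648070e-04,  4.15706196e-03,  1.69249179e-03,
       -1.18057729e-03,  1.94486726e-03]), 'tau': array([ 9.86836058e-04, -4.64694750e+01,  2.70581782e+01,  1.20753766e-02,
       -8.22391848e-05,  1.23733420e-05]), 'position': array([ 0.21789956, -0.53181738,  0.40385589]), 'ee_rot': array([-9.07116325e-04,  9.81166002e-01,  1.93164299e-01, -8.71173697e-05]), 'force': array([0.09721024, 0.29698632, 0.18873372]), 'torque': array([-0.03472148,  0.00032927, -0.03195555]), 'grip_force': 0.0, 'grip_width': 0.08529299158265471}
side [0.17401142 0.6405034  1.06701453] [ 0.34176529 -0.57216063 -0.7455392 ]
top [0.46903515 0.00276083 1.44881164] [ 0.06438002 -0.01322476 -0.99783782]
```

View pics/s0.png

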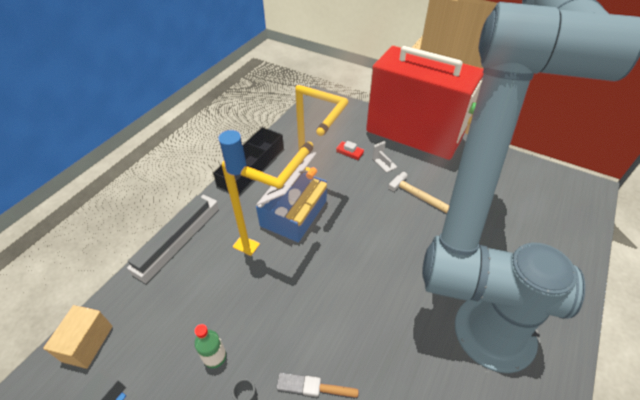

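View pics/t0.png

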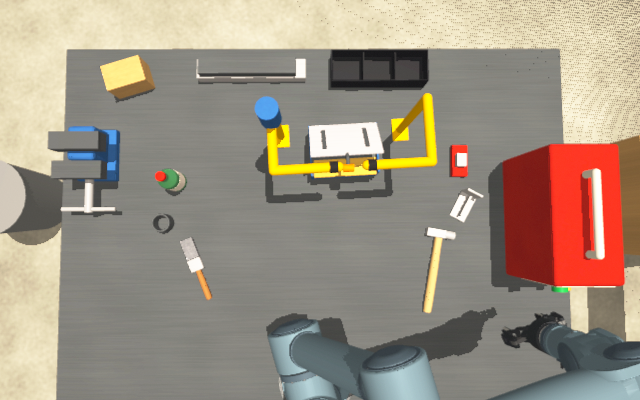

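The side view shows the box at about (295,205) and the orange grip near (311,172), under the tube gap. The top view shows the flap panel at (345,140), the grip near (348,166), and tube ends at about (338,167) and (370,165). I'll enlarge both.

Run:
```python
from h import *
a=cv2.imread('pics/s0.png');b=cv2.imread('pics/t0.png')
A=cv2.resize(a[130:250,230:360],None,fx=6,fy=6,interpolation=cv2.INTER_CUBIC)[:600]
A=cv2.resize(a[140:240,245:345],(400,400),interpolation=cv2.INTER_CUBIC)
B=cv2.resize(b[100:200,295:395],(400,400),interpolation=cv2.INTER_CUBIC)
cv2.imwrite('pics/c0.png',np.hstack([A,B]))
for n,f in(('side','s0'),('top','t0')):
    d=np.load(f'pics/{f}.npy');im=cv2.imread(f'pics/{f}.png')
    hsv=cv2.cvtColor(im,cv2.COLOR_BGR2HSV)
    m=cv2.inRange(hsv,(5,170,120),(18,255,255))
    k,l,s,c=cv2.connectedComponentsWithStats(m)
    for i in range(1,k):
        if s[i,4]>8:
            v,u=np.where(l==i);z=np.median(d[v,u]);print(n,s[i],c[i],z,world(n,*c[i],z).round(3))
```

```text
side [494   0   5   2   9] [4.95777778e+02 4.44444444e-01] 1.9259017 [ 0.449 -1.501  0.253]
side [599   0  25  14 159] [613.08176101   5.2327044 ] 1.7066134 [-0.018 -1.494  0.328]
side [623   0  17  15  85] [632.41176471   7.47058824] 1.6793556 [-0.088 -1.494  0.333]
side [625  11   5   3   9] [626.77777778  12.        ] 1.6983207 [-0.077 -1.494  0.312]
side [ 512   62  128  115 7949] [582.39476664 121.00893194] 2.082007 [-0.144 -1.498 -0.231]
side [308 169   8   7  37] [311.67567568 172.        ] 1.1892723 [ 0.625 -0.082  0.233]
top [616 144   3  10  10] [617.7 148.5] 2.035419 [ 0.81  -1.349 -0.551]
top [619 160   1  15  15] [619. 167.] 2.0333292 [ 0.727 -1.353 -0.554]
top [620 180   1  17  17] [620. 188.] 2.0241418 [ 0.634 -1.35  -0.551]
top [620 200   2  16  16] [620.9375 207.5   ] 2.0184474 [ 0.547 -1.35  -0.551]
top [622 221   1  16  16] [622.  228.5] 2.01432 [ 0.455 -1.352 -0.553]
top [623 243   1  11  11] [623. 248.] 2.012187 [ 0.37  -1.354 -0.556]
top [200 271  12  27  47] [205.40425532 284.17021277] 1.4157901 [0.296 0.339 0.014]
```

View pics/c0.png

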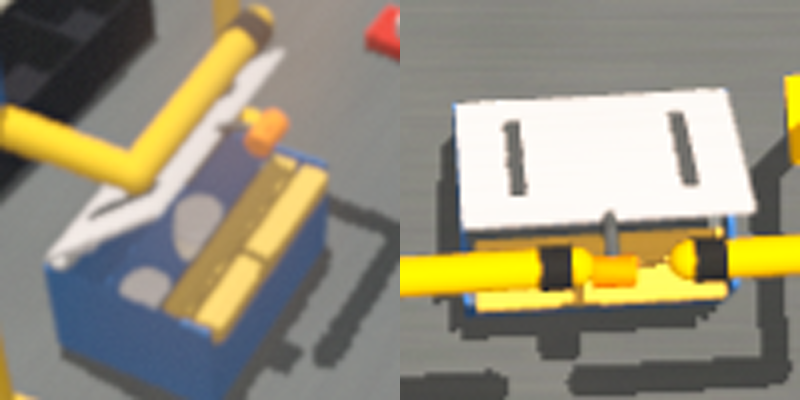

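The crops show the flap open, with the orange grip at side px (312,172) and top px (348,167) between the tube ends. The brass strip is bright at the front and shaded at the back. Next I'll fit the box pose from depth.

```bash
cat > fit.py <<'E'
from h import *
import sys
def cloud(n,f,x0,x1,y0,y1):
    d=np.load(f'pics/{f}.npy');im=cv2.imread(f'pics/{f}.png')
    v,u=np.mgrid[y0:y1,x0:x1];v=v.ravel();u=u.ravel();z=d[v,u];k=z>0
    c=calibration(n);K=np.array(c['camera_matrix']);R=np.array(c['R']);t=np.array(c['t'])
    P=np.linalg.inv(K)@np.vstack([u,v,np.ones(len(u))])*z
    return ((R.T@(P-t[:,None])).T)[k],im[v,u][k],u[k],v[k]
E
python3 - <<'E'
from fit import *
P,C,u,v=cloud('top','t0',300,390,115,185)
hsv=cv2.cvtColor(C[None],cv2.COLOR_BGR2HSV)[0]
w=(hsv[:,1]<40)&(hsv[:,2]>190)&(P[:,2]>.07)
Q=P[w];c=Q.mean(0);U,S,V=np.linalg.svd(Q-c,full_matrices=False);n=V[2]*np.sign(V[2][2])
r=(Q-c)@n;Q=Q[abs(r)<.006];c=Q.mean(0);V=np.linalg.svd(Q-c,full_matrices=False)[2];n=V[2]*np.sign(V[2][2])
hd=np.cross(n,[0,0,1]);hd/=np.linalg.norm(hd);print('n',n,'ang',np.arccos(n[2]),'hinge dir',hd,'yaw',np.arctan2(n[1],n[0]),len(Q),np.std((Q-c)@n))
if hd[1]<0:hd=-hd
f=np.cross(hd,n)
a=(Q-c)@hd;b=(Q-c)@f
print('along',np.percentile(a,[0,2,98,100]),'b',np.percentile(b,[0,2,98,100]));print('c',c)
for ss in [np.percentile(b,1),np.percentile(b,99)]: print(c+ss*f+hd*(a.min()+a.max())/2)
# yellow/brass
br=(hsv[:,0]>15)&(hsv[:,0]<30)&(hsv[:,1]>100)
for lo,hi in((.08,.12),(.3,.4)):
    B=P[br&(P[:,2]>lo)&(P[:,2]<hi)];print(lo,len(B),B.min(0),B.max(0),B.mean(0))
    for s in(B[:,1]>B[:,1].mean(),B[:,1]<=B[:,1].mean()):print(B[s].mean(0))
P,C,u,v=cloud('side','s0',245,345,140,250)
hsv=cv2.cvtColor(C[None],cv2.COLOR_BGR2HSV)[0]
bl=(hsv[:,0]>100)&(hsv[:,0]<130)&(hsv[:,1]>100)&(P[:,2]<.1)&(P[:,2]>.01)
B=P[bl];print('blue',B.min(0),B.max(0))
br=(hsv[:,0]>15)&(hsv[:,0]<30)&(hsv[:,1]>80)&(P[:,2]>.085)&(P[:,2]<.11)
B=P[br];print('strip',len(B),np.percentile(B,[2,50,98],axis=0))
E
```

```text
n [0.69553855 0.03807648 0.71747914] ang 0.7706196991100438 hinge dir [ 0.05466203 -0.99850491  0.        ] yaw 0.05468928667694425 2046 0.0016008270813527247
along [-0.10056494 -0.09646725  0.09596811  0.0998679 ] b [-0.07302997 -0.06812559  0.07686979  0.08326405]
c [ 0.71788702 -0.08499911  0.16459784]
[ 0.66813809 -0.0880716   0.2129885 ]
[ 0.77418634 -0.08226611  0.10987512]
0.08 504 [ 0.61894694 -0.18721226  0.0801923 ] [0.67972993 0.00422633 0.10548266] [ 0.64643875 -0.09064531  0.09636277]
[ 0.64247354 -0.04377916  0.09653586]
[ 0.6499305  -0.13191549  0.09621034]
0.3 514 [ 0.59835253 -0.17765895  0.35595741] [0.63167383 0.03512284 0.37841867] [ 0.61402944 -0.06223892  0.3682086 ]
[ 0.61113654 -0.00866599  0.36830222]
[ 0.61818371 -0.13917068  0.36807418]
blue [ 0.62277728 -0.17425294  0.01006527] [0.77626619 0.02595166 0.09996423]
strip 756 [[ 0.62044829 -0.17361223  0.0864274 ]
 [ 0.64716227 -0.07820288  0.09792939]
 [ 0.6749476   0.0059777   0.10258324]]
```

Run:
```python
from fit import *
from scipy.spatial.transform import Rotation as Ro
yaw=.055;H=np.array([.7715,-.082,.085]);Rz=Ro.from_euler('z',yaw).as_matrix()
for n,f,w in(('side','s0',(245,345,140,250)),('top','t0',(300,390,115,185))):
    P,C,u,v=cloud(n,f,*w);b=(P-H)@Rz
    hsv=cv2.cvtColor(C[None],cv2.COLOR_BGR2HSV)[0]
    k=(hsv[:,0]>14)&(hsv[:,0]<32)&(hsv[:,1]>80)&(b[:,2]>-.01)&(b[:,2]<.03)&(abs(b[:,1])<.09)
    for y in np.arange(-.08,.09,.02):
        q=k&(abs(b[:,1]-y)<.01);x=b[q,0]
        if len(x):print(n,round(y,2),len(x),x.min().round(4),x.max().round(4),b[q,2].mean().round(4))
    q=k&(abs(b[:,1]-.03)<.045)|(abs(b[:,1]-.03)<.045)&(b[:,2]>-.02)&(b[:,2]<.03)
    V=hsv[:,2]
    for x in np.arange(-.155,-.085,.002):
        g=q&(abs(b[:,0]-x)<.001)
        if g.sum():print(round(x,3),g.sum(),V[g].mean().round(),b[g,2].mean().round(4),end=' | ')
    print()
    k=(hsv[:,0]>3)&(hsv[:,0]<16)&(hsv[:,1]>170)&(P[:,2]>.18)&(P[:,2]<.26);print('grip',k.sum(),b[k].mean(0),b[k].min(0),b[k].max(0))
s=read_state();q=s['ee_rot'];R0=Ro.from_quat([q[1],q[2],q[3],q[0]])
x=np.array([np.cos(yaw),np.sin(yaw),0]);yb=np.array([-np.sin(yaw),np.cos(yaw),0])
a=np.pi/4;z=np.sin(a)*x-np.cos(a)*np.array([0,0,1])
ty=-yb;tx=np.cross(ty,z);Rt=Ro.from_matrix(np.c_[tx,ty,z])
print('rv',(Rt*R0.inv()).as_rotvec())
G=H+Rz@[-.2*np.cos(.77),0,.2*np.sin(.77)]
T=G-.155*z;print('G',G,'T',T,'pre',T-.07*z,'shift',T-.07*z-s['position'],s['position'])
```

```text
side -0.08 67 -0.1494 -0.0985 0.0112
side -0.06 77 -0.1494 -0.0978 0.0113
side -0.04 77 -0.1481 -0.0969 0.0111
side -0.02 84 -0.1489 -0.0961 0.0119
side 0.0 84 -0.148 -0.097 0.0113
side 0.02 86 -0.1489 -0.0981 0.0114
side 0.04 87 -0.1485 -0.0971 0.0115
side 0.06 88 -0.1485 -0.0974 0.0115
side 0.08 96 -0.1489 -0.0967 0.0119
-0.149 12 190.0 0.0089 | -0.147 49 182.0 0.0054 | -0.145 12 225.0 0.0104 | -0.143 22 216.0 0.0059 | -0.141 20 226.0 0.0077 | -0.139 13 242.0 0.0136 | -0.137 14 249.0 0.0144 | -0.135 12 251.0 0.0137 | -0.133 9 252.0 0.0126 | -0.131 15 245.0 0.0128 | -0.129 15 236.0 0.0133 | -0.127 17 229.0 0.0133 | -0.125 1 220.0 0.0113 | -0.121 2 183.0 0.0104 | -0.119 31 181.0 0.0079 | -0.117 31 175.0 0.0075 | -0.115 13 172.0 0.0132 | -0.113 14 171.0 0.0135 | -0.111 13 170.0 0.0135 | -0.109 16 172.0 0.014 | -0.107 12 173.0 0.0142 | -0.105 13 173.0 0.0139 | -0.103 10 172.0 0.013 | -0.101 17 167.0 0.0135 | -0.099 12 157.0 0.0142 | -0.097 8 150.0 0.0126 | -0.095 1 133.0 0.0117 | -0.089 5 142.0 -0.0012 | -0.087 8 140.0 -0.0036 | 
grip 17 [-0.14817893  0.00994466  0.14592102] [-0.152303
[... 593 characters left out ...]
4.0 0.0135 | -0.113 3 194.0 0.0157 | -0.109 5 203.0 0.0129 | -0.107 2 198.0 0.0124 | -0.105 11 197.0 0.0124 | -0.103 15 194.0 0.0129 | -0.101 16 189.0 0.0121 | -0.099 20 173.0 0.0128 | -0.097 8 128.0 0.0132 | -0.095 5 112.0 -0.004 | -0.093 19 86.0 -0.0038 | -0.091 15 76.0 -0.0055 | -0.089 18 93.0 -0.0065 | -0.087 15 139.0 -0.0042 | 
grip 1 [-0.15227786  0.00061971  0.14170384] [-0.15227786  0.00061971  0.14170384] [-0.15227786  0.00061971  0.14170384]
rv [ 0.17189241 -0.76978002 -0.31709395]
G [ 0.62813498 -0.08989304  0.22422705] T [ 0.51869916 -0.09591808  0.3338286 ] pre [ 0.46927653 -0.09863907  0.38332607] shift [ 0.25137697  0.4331783  -0.02052982] [ 0.21789956 -0.53181738  0.40385589]
```

jog_arm --moves '[{"tx": 0.251,"ty": 0.433,"tz": -0.02,"rx": 0.172,"ry": -0.77,"rz": -0.317},{"tx": 0.251,"ty": 0.433,"tz": -0.02,"rx": 0.172,"ry": -0.77,"rz": -0.317},{"tx": 0.251,"ty": 0.433,"tz": -0.02,"rx": 0.172,"ry": -0.77,"rz": -0.317},{"tx": 0.251,"ty": 0.433,"tz": -0.02,"rx": 0.172,"ry": -0.77,"rz": -0.317},{"tx": 0.251,"ty": 0.433,"tz": -0.02,"rx": 0.172,"ry": -0.77,"rz": -0.317},{"tx": 0.251,"ty": 0.433,"tz": -0.02,"rx": 0.172,"ry": -0.77,"rz": -0.317},{"tx": 0.251,"ty": 0.433,"tz": -0.02,"rx": 0.172,"ry": -0.77,"rz": -0.317},{"tx": 0.251,"ty": 0.433,"tz": -0.02,"rx": 0.172,"ry": -0.77,"rz": -0.317},{"tx": 0.251,"ty": 0.433,"tz": -0.02,"rx": 0.172,"ry": -0.77,"rz": -0.317},{"tx": 0.251,"ty": 0.433,"tz": -0.02,"rx": 0.172,"ry": -0.77,"rz": -0.317},{"tx": 0.251,"ty": 0.433,"tz": -0.02,"rx": 0.172,"ry": -0.77,"rz": -0.317},{"tx": 0.251,"ty": 0.433,"tz": -0.02,"rx": 0.172,"ry": -0.77,"rz": -0.317},{"tx": 0.251,"ty": 0.433,"tz": -0.02,"rx": 0.172,"ry": -0.77,"rz": -0.317},{"tx": 0.251,"ty": 0.433,"tz": -0.02,"rx": 0.172,"ry": -0.77,"rz": -0.317}]'

```text
validation failed for argument at $.mo...
```

Run:
```python
from h import *
from scipy.spatial.transform import Rotation as Ro
a,_=snap('side','s1')
s=read_state();q=s['ee_rot'];R=Ro.from_quat([q[1],q[2],q[3],q[0]]).as_matrix();print(s['position'],s['joints'],R)
print('grasp pt',s['position']+.155*R[:,2])
cv2.imwrite('pics/c1.png',cv2.resize(a[100:240,230:400],(728,600),interpolation=cv2.INTER_CUBIC))
```

```text
[ 0.21792011 -0.53186429  0.40397817] [-1.29228301e+00  3.77913166e-01  7.99665615e-02  1.27441509e+00
 -7.35065898e-06  1.46050244e+00] [[ 9.25361924e-01  3.79084578e-01 -4.37426937e-04]
 [ 3.79084795e-01 -9.25360718e-01  1.50302006e-03]
 [ 1.64994021e-04 -1.55665944e-03 -9.99998775e-01]]
grasp pt [ 0.21785231 -0.53163132  0.24897836]
```

View pics/c1.png

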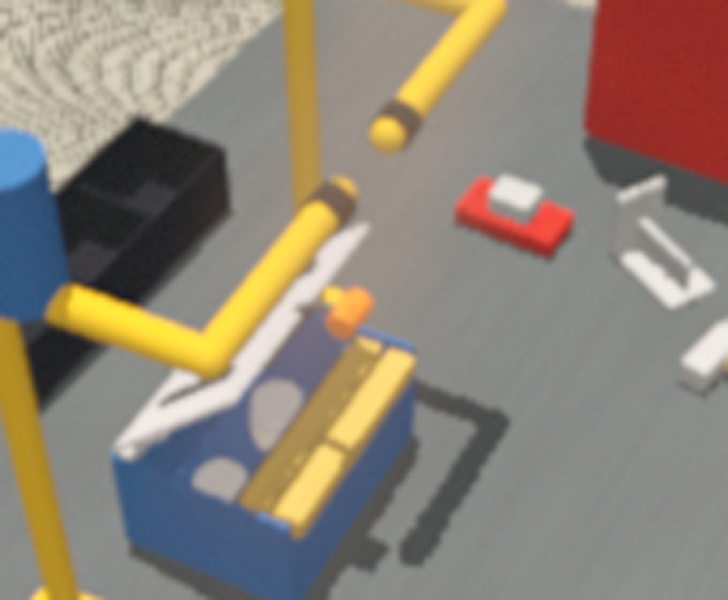

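The arm has not moved because the call was refused. The crop is as before: grip at (350,312) and slot between the lands. I'll try again with every field filled in.

jog_arm --moves '[{"tx": 0.251,"ty": 0.433,"tz": -0.02,"rx": 0.172,"ry": -0.77,"rz": -0.317,"grip": 0.085},{"tx": 0.251,"ty": 0.433,"tz": -0.02,"rx": 0.172,"ry": -0.77,"rz": -0.317,"grip": 0.085},{"tx": 0.251,"ty": 0.433,"tz": -0.02,"rx": 0.172,"ry": -0.77,"rz": -0.317,"grip": 0.085},{"tx": 0.251,"ty": 0.433,"tz": -0.02,"rx": 0.172,"ry": -0.77,"rz": -0.317,"grip": 0.085},{"tx": 0.251,"ty": 0.433,"tz": -0.02,"rx": 0.172,"ry": -0.77,"rz": -0.317,"grip": 0.085},{"tx": 0.251,"ty": 0.433,"tz": -0.02,"rx": 0.172,"ry": -0.77,"rz": -0.317,"grip": 0.085},{"tx": 0.251,"ty": 0.433,"tz": -0.02,"rx": 0.172,"ry": -0.77,"rz": -0.317,"grip": 0.085},{"tx": 0.251,"ty": 0.433,"tz": -0.02,"rx": 0.172,"ry": -0.77,"rz": -0.317,"grip": 0.085},{"tx": 0.251,"ty": 0.433,"tz": -0.02,"rx": 0.172,"ry": -0.77,"rz": -0.317,"grip": 0.085},{"tx": 0.251,"ty": 0.433,"tz": -0.02,"rx": 0.172,"ry": -0.77,"rz": -0.317,"grip": 0.085},{"tx": 0.251,"ty": 0.433,"tz": -0.02,"rx": 0.172,"ry": -0.77,"rz": -0.317,"grip": 0.085},{"tx": 0.251,"ty": 0.433,"tz": -0.02,"rx": 0.172,"ry": -0.77,"rz": -0.317,"grip": 0.085},{"tx": 0.251,"ty": 0.433,"tz": -0.02,"rx": 0.172,"ry": -0.77,"rz": -0.317,"grip": 0.085},{"tx": 0.251,"ty": 0.433,"tz": -0.02,"rx": 0.172,"ry": -0.77,"rz": -0.317,"grip": 0.085}]'

```text
t: 1.55
position: [0.4686, -0.1006, 0.3847]
ee_rot: [-0.009, 0.924, 0.024, 0.382]
force: [0.2, 1.0, 0.4]
grip_width: 0.0851
grip_force: 0.0
```

Run:
```python
from h import *
from scipy.spatial.transform import Rotation as Ro
a,_=snap('side','s2')
s=read_state();q=s['ee_rot'];R=Ro.from_quat([q[1],q[2],q[3],q[0]]).as_matrix();print(s['position'],s['joints'],R)
print('grasp pt',s['position']+.155*R[:,2])
cv2.imwrite('pics/c2.png',cv2.resize(a[100:240,230:400],(728,600),interpolation=cv2.INTER_CUBIC))
```

```text
[ 0.46860498 -0.10069456  0.38470986] [-0.44108962 -0.12628948 -0.75916228  0.21523914  0.33934061  2.77875612] [[ 0.70631275  0.05048258  0.70609759]
 [ 0.03665313 -0.99872404  0.03473967]
 [ 0.70695038  0.00134361 -0.70726187]]
grasp pt [ 0.5780501  -0.09530991  0.27508427]
```

View pics/c2.png

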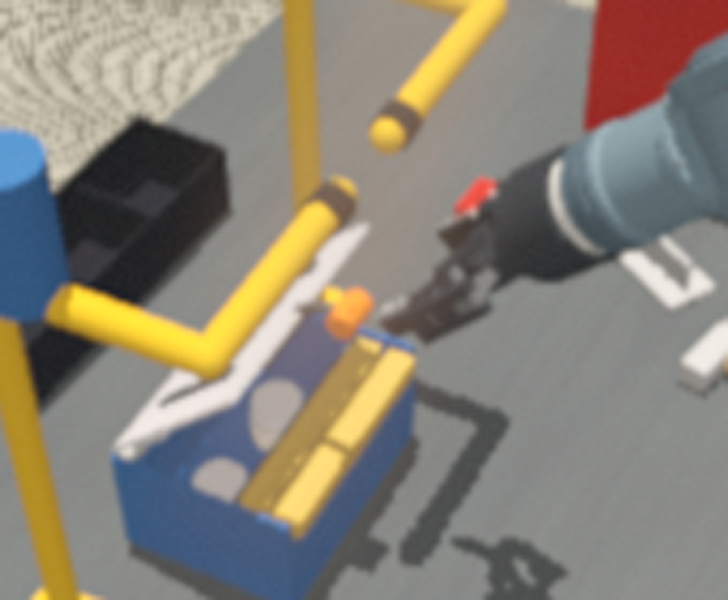

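The open fingers at about (390,315) line up with the grip at (350,312). I'll advance and close.

jog_arm --moves '[{"tx": 0.025,"ty": 0.003,"tz": -0.025,"rx": 0,"ry": 0,"rz": 0,"grip": 0.085},{"tx": 0.04,"ty": 0.0055,"tz": -0.04,"rx": 0,"ry": 0,"rz": 0,"grip": 0.085},{"tx": 0.051,"ty": 0.0055,"tz": -0.051,"rx": 0,"ry": 0,"rz": 0,"grip": 0.085},{"tx": 0.051,"ty": 0.0055,"tz": -0.051,"rx": 0,"ry": 0,"rz": 0,"grip": 0.085},{"tx": 0.051,"ty": 0.0055,"tz": -0.051,"rx": 0,"ry": 0,"rz": 0,"grip": 0.028},{"tx": 0.051,"ty": 0.0055,"tz": -0.051,"rx": 0,"ry": 0,"rz": 0,"grip": 0.02},{"tx": 0.051,"ty": 0.0055,"tz": -0.051,"rx": 0,"ry": 0,"rz": 0,"grip": 0.02},{"tx": 0.051,"ty": 0.0055,"tz": -0.051,"rx": 0,"ry": 0,"rz": 0,"grip": 0.02},{"tx": 0.051,"ty": 0.0055,"tz": -0.051,"rx": 0,"ry": 0,"rz": 0,"grip": 0.02},{"tx": 0.051,"ty": 0.0055,"tz": -0.051,"rx": 0,"ry": 0,"rz": 0,"grip": 0.02}]' --squeeze 50

```text
t: 2.6
position: [0.5201, -0.0938, 0.3343]
ee_rot: [-0.009, 0.923, 0.025, 0.383]
force: [-0.6, -1.2, 1.9]
grip_width: 0.0292
grip_force: 54.2
```

Run:
```python
from h import *
from scipy.spatial.transform import Rotation as Ro
s=read_state();q=s['ee_rot'];R=Ro.from_quat([q[1],q[2],q[3],q[0]]).as_matrix();print(s['position'],s['force'],s['torque'],s['grip_width'],s['grip_force'])
print('grasp pt',s['position']+.155*R[:,2])
a,_=snap('side','s3');b,_=snap('top','t3')
A=cv2.resize(a[120:220,260:360],(400,400),interpolation=cv2.INTER_CUBIC)
B=cv2.resize(b[120:220,295:395],(400,400),interpolation=cv2.INTER_CUBIC)
cv2.imwrite('pics/c3.png',np.hstack([A,B]))
```

```text
[ 0.52005968 -0.09376945  0.33434944] [-0.58288865 -1.19408343  1.89567073] [-0.18326042  0.45627485 -0.15181239] 0.02922955541193133 54.155845642089844
grasp pt [ 0.62963596 -0.08815607  0.22486643]
```

View pics/c3.png

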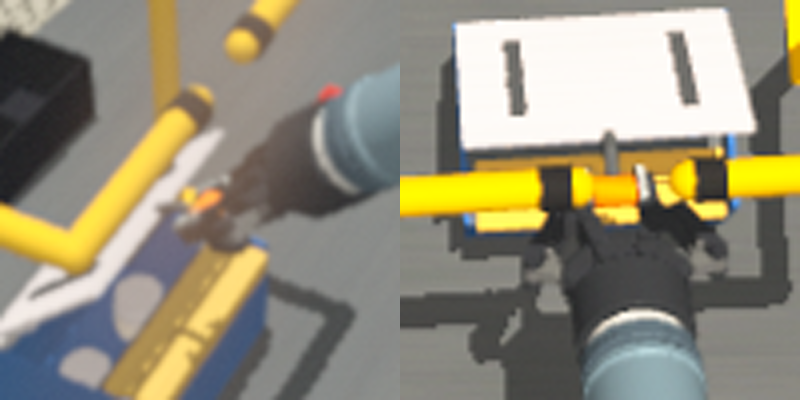

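The grip is held (29 mm opening), and the top crop shows the orange cylinder at (620,188) between the fingers. I'll swing it down along the arc to about 0.16 rad.

jog_arm --moves '[{"tx": -0.004,"ty": 0,"tz": -0.004,"rx": 0,"ry": 0,"rz": 0,"grip": 0.02},{"tx": -0.008,"ty": -0.0004,"tz": -0.0085,"rx": 0,"ry": 0,"rz": 0,"grip": 0.02},{"tx": -0.0155,"ty": -0.0009,"tz": -0.0175,"rx": 0,"ry": 0,"rz": 0,"grip": 0.02},{"tx": -0.0225,"ty": -0.0012,"tz": -0.0275,"rx": 0,"ry": 0,"rz": 0,"grip": 0.02},{"tx": -0.029,"ty": -0.0016,"tz": -0.0375,"rx": 0,"ry": 0,"rz": 0,"grip": 0.02},{"tx": -0.035,"ty": -0.0019,"tz": -0.048,"rx": 0,"ry": 0,"rz": 0,"grip": 0.02},{"tx": -0.04,"ty": -0.0022,"tz": -0.0585,"rx": 0,"ry": 0,"rz": 0,"grip": 0.02},{"tx": -0.0445,"ty": -0.0025,"tz": -0.0695,"rx": 0,"ry": 0,"rz": 0,"grip": 0.02},{"tx": -0.0485,"ty": -0.0027,"tz": -0.081,"rx": 0,"ry": 0,"rz": 0,"grip": 0.02},{"tx": -0.0515,"ty": -0.0028,"tz": -0.0925,"rx": 0,"ry": 0,"rz": 0,"grip": 0.02},{"tx": -0.0535,"ty": -0.0029,"tz": -0.1005,"rx": 0,"ry": 0,"rz": 0,"grip": 0.02},{"tx": -0.055,"ty": -0.003,"tz": -0.108,"rx": 0,"ry": 0,"rz": 0,"grip": 0.02},{"tx": -0.055,"ty": -0.003,"tz": -0.108,"rx": 0,"ry": 0,"rz": 0,"grip": 0.02},{"tx": -0.055,"ty": -0.003,"tz": -0.108,"rx": 0,"ry": 0,"rz": 0,"grip": 0.02}]'

```text
t: 4.1
position: [0.4684, -0.0978, 0.2277]
ee_rot: [-0.011, 0.925, 0.026, 0.38]
force: [5.0, 1.1, -0.9]
grip_width: 0.029
grip_force: 53.0
```

```bash
cat > st.py <<'E'
from fit import *
from scipy.spatial.transform import Rotation as Ro
Rz=Ro.from_euler('z',.055).as_matrix();H=np.array([.7715,-.082,.085])
def st(tag):
    s=read_state();q=s['ee_rot'];R=Ro.from_quat([q[1],q[2],q[3],q[0]]).as_matrix()
    g=(s['position']+.155*R[:,2]-H)@Rz;print('grasp box',g.round(4),'F',s['force'].round(1),'w',s['grip_width'],s['t'])
    snap('top',tag)
    P,C,u,v=cloud('top',tag,290,395,110,200)
    hsv=cv2.cvtColor(C[None],cv2.COLOR_BGR2HSV)[0];b=(P-H)@Rz
    w=(hsv[:,1]<40)&(hsv[:,2]>170)&(b[:,2]>.01)&(b[:,2]<.2)&(b[:,0]>-.19)&(abs(b[:,1])<.11)
    Q=b[w]
    for _ in range(3):
        m=np.polyfit(Q[:,0],Q[:,2],1);r=Q[:,2]-np.polyval(m,Q[:,0]);Q=Q[abs(r)<.006]
    th=-np.arctan(m[0]);e=-Q[:,0]*np.cos(th)+Q[:,2]*np.sin(th)
    print('flap angle',th,'off',m[1]*np.cos(th),'edge dist',np.percentile(e,[0,2,98,99.5]),len(Q))
E
python3 -c "
from st import *
st('t4')
"; cp pics/t0.npy pics/zz.npy
python3 - <<'E'
import st as S
S.snap=lambda *a:None
S.st('t0')
E
```

```text
grasp box [-0.1945  0.0011  0.0325] F [ 5.   1.1 -0.9] w 0.02903246522080904 4.1
flap angle 0.1745711132786064 off 0.01942534947092584 edge dist [0.00604045 0.01194898 0.15689937 0.15869189] 2544
grasp box [-0.1946  0.001   0.0326] F [ 3.8  1.2 -1. ] w 0.02897817359188698 4.15
flap angle 0.7694156839833746 off 0.019834047665928407 edge dist [0.01068459 0.01709454 0.16207487 0.16407004] 2045
```

jog_arm --moves '[{"tx": -0.0005,"ty": 0,"tz": -0.004,"rx": 0,"ry": 0,"rz": 0,"grip": 0.02},{"tx": -0.0015,"ty": 0,"tz": -0.009,"rx": 0,"ry": 0,"rz": 0,"grip": 0.02},{"tx": -0.002,"ty": 0,"tz": -0.013,"rx": 0,"ry": 0,"rz": 0,"grip": 0.02},{"tx": -0.002,"ty": 0,"tz": -0.017,"rx": 0,"ry": 0,"rz": 0,"grip": 0.02},{"tx": -0.002,"ty": 0,"tz": -0.017,"rx": 0,"ry": 0,"rz": 0,"grip": 0.02},{"tx": -0.002,"ty": 0,"tz": -0.017,"rx": 0,"ry": 0,"rz": 0,"grip": 0.02}]'

```text
t: 4.75
position: [0.4723, -0.0999, 0.2152]
ee_rot: [-0.013, 0.926, 0.027, 0.377]
force: [-16.1, 5.3, 15.3]
grip_width: 0.0287
grip_force: 56.6
```

```bash
python3 -c "
from st import *
st('t5')
"
```

```text
grasp box [-0.1914 -0.0004  0.0193] F [-16.1   5.3  15.3] w 0.028713681218026685 4.75
flap angle 0.11214977860768781 off 0.019590149121926144 edge dist [0.00051331 0.00707231 0.1518795  0.1536881 ] 2567
```

```bash
python3 -c "
from cell import *
s=read_state();print(s['joints'],s['tau'],s['torque'])"
```

```text
[-0.43688851  0.17999335 -1.01990314 -0.33742922  0.34202753  2.77474426] [ -1.71931285 -23.60633254  20.09009063  -6.94160342  -1.02323715
   0.0972765 ] [0.86862351 0.31615806 1.04351874]
```

Joint 3 is at its limit (-1.02). The tubes are now well clear, so I'll lift slightly and bring the tool to about 25° lean around the grip.

jog_arm --moves '[{"tx": 0.009,"ty": 0,"tz": 0.011,"rx": 0,"ry": 0,"rz": 0,"grip": 0.02},{"tx": 0.0176,"ty": 0,"tz": 0.0187,"rx": -0.005,"ry": 0.087,"rz": 0,"grip": 0.02},{"tx": 0.0283,"ty": 0,"tz": 0.027,"rx": -0.01,"ry": 0.175,"rz": 0,"grip": 0.02},{"tx": 0.0397,"ty": 0,"tz": 0.0342,"rx": -0.014,"ry": 0.262,"rz": 0,"grip": 0.02},{"tx": 0.0517,"ty": 0,"tz": 0.0405,"rx": -0.019,"ry": 0.349,"rz": 0,"grip": 0.02},{"tx": 0.0517,"ty": 0,"tz": 0.0405,"rx": -0.019,"ry": 0.349,"rz": 0,"grip": 0.02},{"tx": 0.0517,"ty": 0,"tz": 0.0405,"rx": -0.019,"ry": 0.349,"rz": 0,"grip": 0.02},{"tx": 0.0517,"ty": 0,"tz": 0.0405,"rx": -0.019,"ry": 0.349,"rz": 0,"grip": 0.02}]'

```text
t: 5.6
position: [0.5241, -0.0988, 0.2543]
ee_rot: [-0.01, 0.977, 0.029, 0.209]
force: [1.5, 8.4, 0.3]
grip_width: 0.0288
grip_force: 54.2
```

```bash
python3 -c "
from st import *
st('t6')
s=read_state();print(s['joints'],s['position'])
"
```

```text
grasp box [-0.1844 -0.0017  0.028 ] F [1.5 8.4 0.3] w 0.02875637276357789 5.6
flap angle 0.16836818410438031 off 0.019584325334580724 edge dist [-0.00647085  0.00057662  0.14172535  0.14617224] 2510
[-0.34953182  0.2279735  -0.61269842  0.34170944  0.17088424  2.76734045] [ 0.52410933 -0.09881188  0.2543385 ]
```

jog_arm --moves '[{"tx": 0,"ty": 0.003,"tz": -0.004,"rx": 0,"ry": 0,"rz": 0,"grip": 0.02},{"tx": 0,"ty": 0.003,"tz": -0.008,"rx": 0,"ry": 0,"rz": 0,"grip": 0.02},{"tx": -0.001,"ty": 0.003,"tz": -0.01,"rx": 0,"ry": 0,"rz": 0,"grip": 0.02},{"tx": -0.003,"ty": 0.003,"tz": -0.01,"rx": 0,"ry": 0,"rz": 0,"grip": 0.02},{"tx": -0.005,"ty": 0.003,"tz": -0.01,"rx": 0,"ry": 0,"rz": 0,"grip": 0.02},{"tx": -0.006,"ty": 0.003,"tz": -0.01,"rx": 0,"ry": 0,"rz": 0,"grip": 0.02},{"tx": -0.006,"ty": 0.003,"tz": -0.01,"rx": 0,"ry": 0,"rz": 0,"grip": 0.02}]'

```text
t: 6.35
position: [0.5197, -0.0971, 0.2461]
ee_rot: [-0.008, 0.977, 0.028, 0.212]
force: [3.0, 5.9, 3.1]
grip_width: 0.0292
grip_force: 54.5
```

```bash
python3 -c "
from st import *
st('t7')
s=read_state();print(s['joints'],s['position'])
"
```

```text
grasp box [-0.188  -0.0004  0.0201] F [3.  5.9 3.1] w 0.029249289383447855 6.35
flap angle 0.1222438728325319 off 0.019595213597732253 edge dist [-0.00436576  0.00296745  0.14728995  0.1492611 ] 2560
[-0.34879465  0.22918281 -0.6397962   0.30739155  0.16862356  2.76892854] [ 0.51965336 -0.09710412  0.24609694]
```

jog_arm --moves '[{"tx": -0.001,"ty": 0.001,"tz": -0.002,"rx": 0,"ry": 0,"rz": 0,"grip": 0.02},{"tx": -0.002,"ty": 0.001,"tz": -0.002,"rx": 0,"ry": 0,"rz": 0,"grip": 0.02},{"tx": -0.003,"ty": 0.001,"tz": -0.002,"rx": 0,"ry": 0,"rz": 0,"grip": 0.02},{"tx": -0.004,"ty": 0.001,"tz": -0.002,"rx": 0,"ry": 0,"rz": 0,"grip": 0.02},{"tx": -0.005,"ty": 0.001,"tz": -0.002,"rx": 0,"ry": 0,"rz": 0,"grip": 0.02},{"tx": -0.005,"ty": 0.001,"tz": -0.002,"rx": 0,"ry": 0,"rz": 0,"grip": 0.02}]'

```text
t: 7.0
position: [0.5161, -0.0967, 0.2455]
ee_rot: [-0.008, 0.976, 0.028, 0.214]
force: [5.6, 3.6, 3.6]
grip_width: 0.0289
grip_force: 54.6
```

```bash
python3 -c "
from st import *
st('t8')
"
```

```text
grasp box [-1.911e-01 -1.000e-04  1.960e-02] F [5.6 3.6 3.6] w 0.028853244690280125 7.0
flap angle 0.12013445912187644 off 0.019563834947800323 edge dist [-0.00084352  0.0059933   0.15065963  0.15218181] 2543
```

jog_arm --moves '[{"tx": -0.001,"ty": 0,"tz": -0.002,"rx": 0,"ry": 0,"rz": 0,"grip": 0.02},{"tx": -0.002,"ty": 0,"tz": -0.002,"rx": 0,"ry": 0,"rz": 0,"grip": 0.02},{"tx": -0.003,"ty": 0,"tz": -0.002,"rx": 0,"ry": 0,"rz": 0,"grip": 0.02},{"tx": -0.004,"ty": 0,"tz": -0.002,"rx": 0,"ry": 0,"rz": 0,"grip": 0.02},{"tx": -0.005,"ty": 0,"tz": -0.002,"rx": 0,"ry": 0,"rz": 0,"grip": 0.02},{"tx": -0.005,"ty": 0,"tz": -0.002,"rx": 0,"ry": 0,"rz": 0,"grip": 0.02}]'

```text
t: 7.65
position: [0.5125, -0.097, 0.2448]
ee_rot: [-0.007, 0.976, 0.028, 0.216]
force: [7.3, 4.2, 7.4]
grip_width: 0.0293
grip_force: 54.7
```

```bash
python3 -c "
from st import *
st('t9')
"
```

```text
grasp box [-0.194  -0.0002  0.0193] F [7.3 4.2 7.4] w 0.02930521993664944 7.65
flap angle 0.11524615412317055 off 0.019584860391016336 edge dist [0.00241878 0.00868502 0.15327152 0.15491939] 2575
```

jog_arm --moves '[{"tx": -0.001,"ty": 0,"tz": -0.001,"rx": 0,"ry": 0,"rz": 0,"grip": 0.02},{"tx": -0.002,"ty": 0,"tz": -0.001,"rx": 0,"ry": 0,"rz": 0,"grip": 0.02},{"tx": -0.003,"ty": 0,"tz": -0.001,"rx": 0,"ry": 0,"rz": 0,"grip": 0.02},{"tx": -0.004,"ty": 0,"tz": -0.001,"rx": 0,"ry": 0,"rz": 0,"grip": 0.02},{"tx": -0.004,"ty": 0,"tz": -0.001,"rx": 0,"ry": 0,"rz": 0,"grip": 0.02}]'

```text
t: 8.2
position: [0.5091, -0.0972, 0.2444]
ee_rot: [-0.007, 0.976, 0.029, 0.217]
force: [8.4, 4.3, 7.9]
grip_width: 0.0288
grip_force: 54.8
```

```bash
python3 -c "
from st import *
st('t10')
"
```

```text
grasp box [-0.1972 -0.0003  0.019 ] F [8.4 4.3 7.9] w 0.028848265042793465 8.2
flap angle 0.11179910480046673 off 0.01958488364198057 edge dist [0.00595891 0.01162704 0.15620582 0.15821461] 2591
```

jog_arm --moves '[{"tx": -0.001,"ty": 0,"tz": -0.0005,"rx": 0,"ry": 0,"rz": 0,"grip": 0.02},{"tx": -0.002,"ty": 0,"tz": -0.0005,"rx": 0,"ry": 0,"rz": 0,"grip": 0.02},{"tx": -0.003,"ty": 0,"tz": -0.0005,"rx": 0,"ry": 0,"rz": 0,"grip": 0.02},{"tx": -0.004,"ty": 0,"tz": -0.0005,"rx": 0,"ry": 0,"rz": 0,"grip": 0.02},{"tx": -0.004,"ty": 0,"tz": -0.0005,"rx": 0,"ry": 0,"rz": 0,"grip": 0.02}]'

```text
t: 8.75
position: [0.504, -0.0971, 0.2426]
ee_rot: [-0.007, 0.976, 0.028, 0.215]
force: [7.8, 3.7, 3.9]
grip_width: 0.0292
grip_force: 54.2
```

```bash
python3 -c "
from st import *
st('t11')
"
```

```text
grasp box [-2.028e-01  1.000e-04  1.700e-02] F [7.8 3.7 3.9] w 0.029239387006213407 8.75
flap angle 0.09924503871338815 off 0.01950533302961467 edge dist [0.00984144 0.01717594 0.16191098 0.16340296] 2613
```

It has dropped to 0.099 rad and the vertical force fell, so the tab is entering the slot. I'll press down gently.

jog_arm --moves '[{"tx": 0,"ty": 0,"tz": -0.002,"rx": 0,"ry": 0,"rz": 0,"grip": 0.02},{"tx": 0,"ty": 0,"tz": -0.004,"rx": 0,"ry": 0,"rz": 0,"grip": 0.02},{"tx": 0,"ty": 0,"tz": -0.005,"rx": 0,"ry": 0,"rz": 0,"grip": 0.02},{"tx": 0,"ty": 0,"tz": -0.005,"rx": 0,"ry": 0,"rz": 0,"grip": 0.02}]'

```text
t: 9.2
position: [0.5038, -0.0971, 0.2375]
ee_rot: [-0.007, 0.976, 0.028, 0.215]
force: [6.0, 3.5, 5.6]
grip_width: 0.0291
grip_force: 54.6
```

```bash
python3 -c "
from st import *
st('t12')
"
```

```text
grasp box [-2.031e-01  2.000e-04  1.190e-02] F [6.  3.5 5.6] w 0.029080504323532173 9.2
flap angle 0.07579302862912188 off 0.019427355905588313 edge dist [-0.00049196  0.01667399  0.16141024  0.16309798] 2615
```

jog_arm --moves '[{"tx": 0,"ty": 0,"tz": -0.002,"rx": 0,"ry": 0,"rz": 0,"grip": 0.02},{"tx": 0,"ty": 0,"tz": -0.004,"rx": 0,"ry": 0,"rz": 0,"grip": 0.02},{"tx": 0,"ty": 0,"tz": -0.006,"rx": 0,"ry": 0,"rz": 0,"grip": 0.02},{"tx": 0,"ty": 0,"tz": -0.008,"rx": 0,"ry": 0,"rz": 0,"grip": 0.02},{"tx": 0,"ty": 0,"tz": -0.01,"rx": 0,"ry": 0,"rz": 0,"grip": 0.02},{"tx": 0,"ty": 0,"tz": -0.012,"rx": 0,"ry": 0,"rz": 0,"grip": 0.02},{"tx": 0,"ty": 0,"tz": -0.0135,"rx": 0,"ry": 0,"rz": 0,"grip": 0.02},{"tx": 0,"ty": 0,"tz": -0.0145,"rx": 0,"ry": 0,"rz": 0,"grip": 0.02},{"tx": 0,"ty": 0,"tz": -0.0145,"rx": 0,"ry": 0,"rz": 0,"grip": 0.02}]'

```text
t: 10.15
position: [0.5035, -0.097, 0.2227]
ee_rot: [-0.007, 0.976, 0.028, 0.214]
force: [5.4, 4.1, 5.0]
grip_width: 0.0292
grip_force: 54.6
```

```bash
python3 -c "
from st import *
st('t13')
"
```

```text
grasp box [-0.2035  0.0003 -0.003 ] F [5.4 4.1 5. ] w 0.02917550574414231 10.15
flap angle 0.0047373124671132765 off 0.01941519326642184 edge dist [0.01002898 0.01640901 0.16055552 0.16252294] 2648
```

jog_arm --moves '[{"tx": 0,"ty": 0,"tz": -0.001,"rx": 0,"ry": 0,"rz": 0,"grip": 0.02},{"tx": 0,"ty": 0,"tz": -0.002,"rx": 0,"ry": 0,"rz": 0,"grip": 0.02},{"tx": 0,"ty": 0,"tz": -0.003,"rx": 0,"ry": 0,"rz": 0,"grip": 0.02},{"tx": 0.001,"ty": 0,"tz": -0.004,"rx": 0,"ry": 0,"rz": 0,"grip": 0.02},{"tx": 0.001,"ty": 0,"tz": -0.004,"rx": 0,"ry": 0,"rz": 0,"grip": 0.02}]'

```text
t: 10.7
position: [0.5039, -0.097, 0.2187]
ee_rot: [-0.007, 0.976, 0.028, 0.214]
force: [0.4, 4.9, 10.0]
grip_width: 0.0289
grip_force: 55.5
```

```bash
python3 -c "
from st import *
st('t14')
"
```

```text
grasp box [-2.032e-01  2.000e-04 -7.100e-03] F [ 0.4  4.9 10. ] w 0.028859323116788738 10.7
flap angle -0.008164562551119133 off 0.01950619803419294 edge dist [0.00972599 0.01550883 0.1601671  0.16179207] 2645
```

jog_arm --moves '[{"tx": 0,"ty": -0.001,"tz": -0.001,"rx": 0,"ry": 0,"rz": 0,"grip": 0.02},{"tx": 0,"ty": -0.001,"tz": -0.002,"rx": 0,"ry": 0,"rz": 0,"grip": 0.02},{"tx": 0,"ty": -0.001,"tz": -0.003,"rx": 0,"ry": 0,"rz": 0,"grip": 0.02},{"tx": 0,"ty": -0.001,"tz": -0.003,"rx": 0,"ry": 0,"rz": 0,"grip": 0.02}]'

```text
t: 11.15
position: [0.5041, -0.0977, 0.2163]
ee_rot: [-0.008, 0.976, 0.028, 0.214]
force: [-1.2, 5.6, 15.0]
grip_width: 0.0287
grip_force: 56.3
```

```bash
python3 -c "
from st import *
st('t15')
"
```

```text
grasp box [-0.203  -0.0004 -0.0095] F [-1.2  5.6 15. ] w 0.028711675930944362 11.15
flap angle -0.016349813549753338 off 0.019741561673575804 edge dist [0.00923629 0.01567895 0.15989283 0.16161174] 2643
```

jog_arm --moves '[{"tx": 0,"ty": -0.001,"tz": -0.002,"rx": 0,"ry": 0,"rz": 0,"grip": 0.02},{"tx": 0,"ty": -0.001,"tz": -0.003,"rx": 0,"ry": 0,"rz": 0,"grip": 0.02},{"tx": 0,"ty": -0.001,"tz": -0.003,"rx": 0,"ry": 0,"rz": 0,"grip": 0.02}]'

```text
t: 11.5
position: [0.5043, -0.0986, 0.2138]
ee_rot: [-0.008, 0.976, 0.029, 0.215]
force: [-3.7, 6.5, 20.4]
grip_width: 0.0291
grip_force: 56.9
```

```bash
python3 -c "
from st import *
st('t16')
a,_=snap('side','s16')
cv2.imwrite('pics/c16.png',cv2.resize(a[120:250,240:390],(690,598),interpolation=cv2.INTER_CUBIC))
"
```

```text
grasp box [-0.2026 -0.0011 -0.0118] F [-3.7  6.5 20.4] w 0.029106325794506845 11.5
flap angle -0.02025648345747842 off 0.019535396863895927 edge dist [0.00954438 0.01548994 0.15963527 0.16153895] 2648
```

View pics/c16.png

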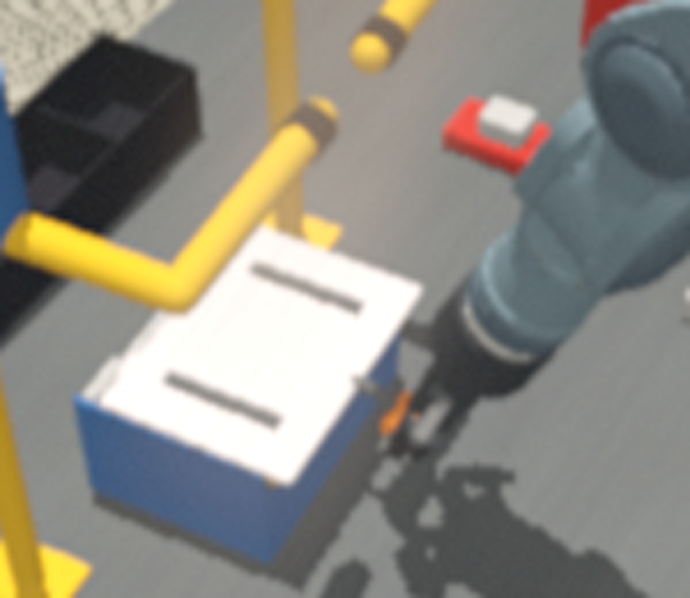

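The flap lies flat on the box, with the grip at (395,412) in the fingers and the front edge over the rim. It meets a firm stop. I'll ease the pressure, open and back out along the tool axis.

jog_arm --moves '[{"tx": 0,"ty": 0.003,"tz": 0.004,"rx": 0,"ry": 0,"rz": 0,"grip": 0.02},{"tx": 0,"ty": 0.003,"tz": 0.008,"rx": 0,"ry": 0,"rz": 0,"grip": 0.02},{"tx": 0,"ty": 0.003,"tz": 0.008,"rx": 0,"ry": 0,"rz": 0,"grip": 0.02},{"tx": 0,"ty": 0.003,"tz": 0.008,"rx": 0,"ry": 0,"rz": 0,"grip": 0.035},{"tx": 0,"ty": 0.003,"tz": 0.008,"rx": 0,"ry": 0,"rz": 0,"grip": 0.06},{"tx": 0,"ty": 0.003,"tz": 0.008,"rx": 0,"ry": 0,"rz": 0,"grip": 0.07},{"tx": 0,"ty": 0.003,"tz": 0.008,"rx": 0,"ry": 0,"rz": 0,"grip": 0.07},{"tx": 0,"ty": 0.003,"tz": 0.008,"rx": 0,"ry": 0,"rz": 0,"grip": 0.07},{"tx": 0,"ty": 0.003,"tz": 0.008,"rx": 0,"ry": 0,"rz": 0,"grip": 0.07}]'

```text
t: 12.5
position: [0.5015, -0.0957, 0.2184]
ee_rot: [-0.007, 0.977, 0.027, 0.21]
force: [0.6, -0.5, 0.6]
grip_width: 0.07
grip_force: 0.0
```

```bash
python3 -c "
from st import *
st('t17')
"
```

```text
grasp box [-0.2067  0.0016 -0.0079] F [ 0.6 -0.5  0.6] w 0.06998400983709502 12.5
flap angle -0.002488059395767525 off 0.019424691488959162 edge dist [0.00945948 0.01615361 0.16043104 0.16226211] 2643
```

jog_arm --moves '[{"tx": -0.008,"ty": 0,"tz": 0.018,"rx": 0,"ry": 0,"rz": 0,"grip": 0.07},{"tx": -0.021,"ty": -0.001,"tz": 0.045,"rx": 0,"ry": 0,"rz": 0,"grip": 0.07},{"tx": -0.037,"ty": -0.002,"tz": 0.08,"rx": 0,"ry": 0,"rz": 0,"grip": 0.07},{"tx": -0.055,"ty": -0.003,"tz": 0.12,"rx": 0,"ry": 0,"rz": 0,"grip": 0.07},{"tx": -0.08,"ty": -0.003,"tz": 0.14,"rx": 0,"ry": 0,"rz": 0,"grip": 0.07},{"tx": -0.08,"ty": -0.003,"tz": 0.14,"rx": 0,"ry": 0,"rz": 0,"grip": 0.07},{"tx": -0.08,"ty": -0.003,"tz": 0.14,"rx": 0,"ry": 0,"rz": 0,"grip": 0.07},{"tx": -0.08,"ty": -0.003,"tz": 0.14,"rx": 0,"ry": 0,"rz": 0,"grip": 0.07}]'

```text
t: 13.35
position: [0.4217, -0.0986, 0.3576]
ee_rot: [-0.008, 0.977, 0.027, 0.21]
force: [-0.3, 0.6, -0.6]
grip_width: 0.0701
grip_force: 0.0
```

```bash
python3 -c "
from st import *
st('t18')
a,_=snap('side','s18');b=cv2.imread('pics/t18.png')
P,C,u,v=cloud('side','s18',300,360,180,240)
hsv=cv2.cvtColor(C[None],cv2.COLOR_BGR2HSV)[0];k=(hsv[:,0]>3)&(hsv[:,0]<16)&(hsv[:,1]>170)
print('grip',k.sum(),((P[k]-H)@Rz).mean(0))
cv2.imwrite('pics/c18.png',np.hstack([cv2.resize(a[140:240,245:345],(400,400)),cv2.resize(b[100:200,295:395],(400,400))]))
"
```

```text
grasp box [-0.2865  0.0032  0.1312] F [-0.3  0.6 -0.6] w 0.0700712699977162 13.35
flap angle -0.0018380453479417869 off 0.019554250525263682 edge dist [0.0095601  0.01584624 0.16039622 0.16221591] 2643
grip 27 [-0.199904    0.01196339  0.00466857]
```

View pics/c18.png

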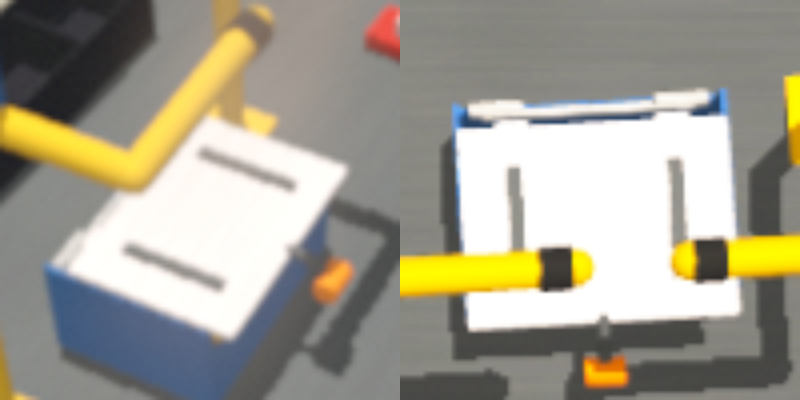

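Both crops show the flap lying flat on the box at about 0 rad, the grip free and level with the hinge, and the gripper clear.

```bash
python3 -c "
from cell import *
print(hand_in())"
```

```text
the job is handed in; nothing more can be done
None
```

The flap is shut with its tab in the slot behind the rim (measured at about 0 rad after letting go), the gripper is clear, and the job is handed in at about 13.5 s.

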